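# Slide the grooved pressing bar out of its packed rack and set it on the repair

## Robot

A 6-joint arm with a two-finger parallel gripper is mounted at the origin on the work surface. World frame = base frame: x ahead of the robot, y to its left, z up, the work surface at z = 0. Lengths are in mm, angles in rad, forces in N, time in s.
With the tool pointing down it reaches from about 300 to 775 mm from the base axis. Payload 14.6 kg.
Tool frame: the origin (TCP) lies at the very end of the fingers, on their centre line; the grasp point (between the pads) lies 19 mm behind it; z points along the fingers, y is the line along which they close (so a half turn about z gives the same grasp; the last joint's range is limited). The gripper opens to 85 mm and grips with 20 to 120 N. Pads are 22 mm wide; open, the fingers measure 114 mm over their backs; the gripper's body (76 mm by 85 mm) begins 54 mm behind the grasp point. The pads swing forward as they close: fully open they stand 13 mm farther back than shut.
Start: joints at [1.258, 0.3, 1.521, -0, 1.321, -0.067], TCP at [133.831, 533.459, 231.281] pointing down, gripper open.
Joint ranges: [-3.03, 3.03], [-0.79, 2.21], [0.23, 2.52], [-1.04, 4.18], [0, 3.07], [-2.55, 2.55]. Speed limits (rad/s): [2.22, 2.22, 2.57, 3.14, 3.14, 3.14].

## Interface

Orientations are given as [roll, pitch, yaw] about the fixed x, y, z axes, in that order (R = Rz(yaw) Ry(pitch) Rx(roll)).
In Python, from bench import state, get_image, camera_info, sign_off, boxes_of, landmark_of gives the robot as it stands.
- The arm moves only by the shell command python3 -m inch 'ROWS' [FORCE]. ROWS is JSON, a list of rows, each an object of numbers: "ax", "ay", "az": the turn, a rotation vector about the tool's x, y, z in rad; "dx", "dy", "dz": the shift along the tool's x, y, z in m; "jaw": the gripper's target within -1 to 1 (fully open at 1, half-way at 0, shut at -1). A call has exactly 5 rows; each row shifts and turns the commanded pose from where the row before left it, along the tool's axes as they then stand; what a row does not reach is not made up. A row lasts 1/8 s, in which the tool goes at most 62.5 mm and 10.7 degrees, less where a joint would pass 70% of its speed; a pose out of reach is approached as far as the arm can. A call is refused whole if a number of a shift passes 0.0625 or a number of a turn 0.188, either way. A call with a gripper value outside its range is refused whole. The fingers move at their own pace and stop on an object; FORCE is the grip in N (left out, the last holds). Time passes only in rows, so rows that do not move let the fingers close, or fill a call up. It gives the time, the measured TCP pose, the force, the opening and the grip force at its end, in the units of the state.
- state(): the state, without advancing time (a new reading comes with each control period).
- get_image(name): name is "scene" or "top" or "wrist"; returns (picture, depth): 400x640x3 uint8, red, green, blue; 400x640 float32, mm along the optical axis (not along the pixel's ray), 0 where there is no reading.
- camera_info(name): a dict with "mtx" (3x3 intrinsics, pixels), "cam_to_world" (4x4, takes a point from camera to world coordinates); the wrist camera has in their place "tool_from_camera" (4x4, takes a point from camera to tool coordinates, whose origin is the TCP and whose axes are the flange's). Camera axes: x right, y up, looking along -z (the intrinsics and any distortion apply to the point x, -y, -z); pixel columns grow to the right and rows downward; lengths in mm; the calibration is good to about 2 mm. A picture is of the moment at which its call begins: read the wrist's pose just before it. camera_info takes no time and is no camera call.
- sign_off(): hands the job in; it is judged then, once.
Trained networks look in the newest picture that a camera, given by its name, has taken for a name from the list of things; names that differ only in an ending like _2 or _b are one class to them, and where a whole thing is asked for, a point or a joint stands for the part that bears it (a point fixed in the world has none). Each returns a list of dicts, best first, with "score" (0 to 1); they miss things now and then, are a little off and sometimes report something else, mostly with a low value. They report only what shows in the picture. A call takes as long as a camera call.
- boxes_of(thing, camera): "centre" ([column, row] in pixels, amid what is visible of it).
- landmark_of(thing, camera): "centre" ([column, row] in pixels: a listed point, or the origin of a listed thing).
The state is a dict: "t": time; "q": joint angles; "qvel": joint speeds; "joint_efforts": joint torques, N m; "position": TCP position; "eef_rot": TCP orientation; "wrist_force": force on the tool from outside, world axes, zero at the start; "ft_torque": the same for the moment, N m; "gripper_width": opening from 0.0 (shut) to 1.0 (fully open); "grip_force": force on a finger pad.
Only numpy, scipy, OpenCV 4.12 (cv2) and the standard library are available. Lean on these libraries where they do the work, as an engineer would, in place of code of your own. Each camera call takes 0.05 s, during which the arm holds its last target. There are 200 camera calls.

## Task

Three aluminium pressing bars stand packed side by side in the dark wooden rack. Push the one with the groove along its top endways until it sticks out from between its neighbours, then pick it up and set it down, not dropped, flat in the middle of the plywood board on the rug, lying lengthwise along the board. Leave the two plain bars in their places.

Things in the scene. Friction and masses are not known exactly. Their poses are not given: they have to be found in the camera images.
- grooved_bar_center (a point): Aluminium pressing bar with a groove along its top (14 wide, 9 deep, open at both ends), 40 wide x 110 long x 30 mm high, 0.3 kg. Point: its centre, half-way up; y axis along its length, z up. In any of three places in the rack, 1 mm of play to its neighbours or a side rail; too long to grip over its ends; slides freely along y either way. Its underside is 8 mm above the bench, on the rack's base.
- plain_bar_a_center (a point): Plain aluminium bar, same size, flat top with no groove. Point: its centre; y axis along its length. The three bars stand side by side, ends level at the start, in the middle of the fixed rack's dark wooden base: 156 wide x 210 long (along the bars) x 8 mm high, so 50 mm of bare base lies past each end of the row; both ends are open.
- plain_bar_b_center (a point): The other plain aluminium bar, same size, flat top with no groove. Point: its centre, half-way up; y axis along its length. The row of bars is held between the rack's two side rails, each 14 wide, 110 mm long like the bars, their tops 34 mm above the bench (bar tops are at 38 mm).
- press_board: Bare plywood pressing board, 120 wide x 200 long x 10 mm thick, fixed, lying on the patterned rug in the left half of the bench. Origin at the centre of its underside (bench height); its y axis runs along its length, z up; its top is 10 mm above the origin.

How it is judged:
By the outcome, as a careful person would: the job done as asked, in the order asked, and still so for the second after the job is handed in, with the robot touching nothing.
It also fails if it takes over 45 s, if anything falls off the work surface, if the arm or the gripper's body presses on something with over 40 N, if the wrist force passes 120 N, or if a joint passes its speed limit or range.

## Working session

There is one attempt and no reset: what is moved stays moved. The work goes in short steps, Python scripts to look and compute and a shell command to move; the robot and the scene stay as the last step left them, time stands still between calls to the robot, and variables do not carry over. Pictures are saved under pics/ and viewed, at most 10 in all, crops included, and the job is handed in when it is done.

```bash
mkdir -p pics; cat > h.py <<'E'
import numpy as np,cv2
from bench import *
def grab(n,f):
    s=state();p,d=get_image(n);cv2.imwrite('pics/'+f,p[:,:,::-1]);np.savez('/tmp/'+n,p=p,d=d,pos=s['position'],rot=s['eef_rot']);return p,d,s
def toworld(n,u,v,z,s=None):
    "intersect pixel ray with plane z"
    c=camera_info(n);K=np.array(c['mtx'])
    if 'cam_to_world' in c:T=np.array(c['cam_to_world'])
    else:
        from scipy.spatial.transform import Rotation as R
        B=np.eye(4);B[:3,:3]=R.from_euler('xyz',s['eef_rot']).as_matrix();B[:3,3]=s['position'];T=B@np.array(c['tool_from_camera'])
    dist=np.array(c.get('dist',c.get('distortion',np.zeros(5))),float)
    a=cv2.undistortPoints(np.array([[[u,v]]],float),K,dist)[0,0]
    r=T[:3,:3]@np.array([a[0],-a[1],-1]);o=T[:3,3];return (o+r*(z-o[2])/r[2])
E
python3 - <<'E'
from h import *
print(state());print(camera_info('top'),camera_info('wrist'))
p,d,s=grab('top','top1.png')
for n in ['grooved_bar_center','plain_bar_a_center','press_board']:
    for r in landmark_of(n,'top')[:4]:
        print(n,r,toworld('top',*r['centre'],0 if 'board' in n else 23))
E
```

```text
{'t': 0.0, 'q': array([ 1.25842738e+00,  3.00509677e-01,  1.52161888e+00, -5.97408793e-06,
        1.32072456e+00, -6.65969703e-02]), 'qvel': array([ 0.00038961,  0.0006218 , -0.00133339,  0.00096273, -0.00221505,
        0.00039309]), 'joint_efforts': array([ 9.71021873e-04, -5.43505168e+01, -3.61784649e+01, -5.71254805e-05,
        4.00747304e-03, -7.91074513e-05]), 'position': array([133.74224082, 533.22954598, 230.68417161]), 'eef_rot': array([-3.14033459e+00, -7.81077617e-05,  2.89582211e+00]), 'wrist_force': array([-0.65965976,  0.02228039,  0.92969401]), 'ft_torque': array([0.00213269, 0.03101333, 0.00418141]), 'grip_force': 0.0, 'gripper_width': 0.999165084923799}
{'mtx': array([[433.02739603,   0.        , 327.06088005],
       [  0.        , 433.02739603, 205.12244315],
       [  0.        ,   0.        ,   1.        ]]), 'cam_to_world': array([[-3.11872459e-03,  9.97949109e-01, -6.39362899e-02,
         4.91559330e+02],
       [-9.99865102e-01, -2.08088555e-03,  1.62925626e-02,
         2.49841906e+01],
       [ 1.61261042e-02,  6.39784770e-02,  9.97820978e-01,
         9.
[... 332 characters left out ...]
773359e-01,
         6.90346654e+01],
       [ 9.99999769e-01,  6.74975406e-04,  7.80376152e-05,
        -1.70554890e+00],
       [-1.08339972e-04,  2.71773349e-01, -9.62361281e-01,
        -1.42504890e+02],
       [ 0.00000000e+00,  0.00000000e+00,  0.00000000e+00,
         1.00000000e+00]])}
grooved_bar_center {'centre': [411.0, 203.6], 'score': 0.79} [ 555.39109331 -175.67439815   23.        ]
plain_bar_a_center {'centre': [410.3, 222.5], 'score': 0.92} [ 513.73692117 -173.48162464   23.        ]
plain_bar_a_center {'centre': [203.2, 211.2], 'score': 0.6} [539.66518989 280.30085009  23.        ]
press_board {'centre': [202.3, 214.9], 'score': 0.63} [532.54609335 288.36372319   0.        ]
```

View pics/top1.png

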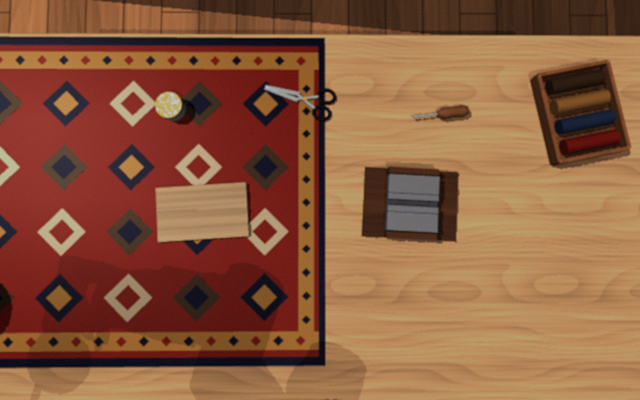

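The top view shows the rack at (410,203) with the grooved bar in the middle (dark groove along row 203). The board is at (202,212) on the rug. I'll turn the tool so it closes across the bars, then go over for a close look.

```bash
python3 -m inch '[{"az":0.187,"jaw":-1},{"az":0.187,"jaw":-1},{"az":0.187,"jaw":-1},{"az":0.187,"jaw":-1},{"az":0.187,"jaw":-1}]' 40
python3 -m inch '[{"az":0.187,"jaw":-1},{"az":0.187,"jaw":-1},{"az":0.016,"jaw":-1},{"dx":-0.05,"dy":0.027,"jaw":-1},{"dx":-0.05,"dy":0.027,"jaw":-1}]'
python3 -m inch '[{"dx":-0.055,"dy":0.03,"jaw":-1},{"dx":-0.055,"dy":0.03,"jaw":-1},{"dx":-0.055,"dy":0.03,"jaw":-1},{"dx":-0.055,"dy":0.03,"jaw":-1},{"dx":-0.055,"dy":0.03,"jaw":-1}]'
python3 -m inch '[{"dx":-0.055,"dy":0.03,"jaw":-1},{"dx":-0.055,"dy":0.03,"jaw":-1},{"dx":-0.055,"dy":0.03,"jaw":-1},{"dx":-0.055,"dy":0.03,"jaw":-1},{"dx":-0.055,"dy":0.03,"jaw":-1}]'
```

```text
invalid input
invalid input
invalid input
invalid input
```

```bash
python3 -m inch '[{"ax":0,"ay":0,"az":0.187,"dx":0,"dy":0,"dz":0,"jaw":-1},{"ax":0,"ay":0,"az":0.187,"dx":0,"dy":0,"dz":0,"jaw":-1},{"ax":0,"ay":0,"az":0.187,"dx":0,"dy":0,"dz":0,"jaw":-1},{"ax":0,"ay":0,"az":0.187,"dx":0,"dy":0,"dz":0,"jaw":-1},{"ax":0,"ay":0,"az":0.187,"dx":0,"dy":0,"dz":0,"jaw":-1}]' 40
```

```text
t: 0.82
position: [133.8, 533.4, 231.1]
eef_rot: [-3.141, 0.0, 1.955]
wrist_force: [0.2, -1.2, 0.0]
gripper_width: 0.003
grip_force: 0.0
```

```bash
python3 -m inch '[{"ax":0,"ay":0,"az":0.187,"dx":0,"dy":0,"dz":0,"jaw":-1},{"ax":0,"ay":0,"az":0.187,"dx":0,"dy":0,"dz":0,"jaw":-1},{"ax":0,"ay":0,"az":0.010,"dx":0,"dy":0,"dz":0,"jaw":-1},{"ax":0,"ay":0,"az":0,"dx":-0.05,"dy":0.027,"dz":0,"jaw":-1},{"ax":0,"ay":0,"az":0,"dx":-0.05,"dy":0.027,"dz":0,"jaw":-1}]'
python3 -m inch '[{"ax":0,"ay":0,"az":0,"dx":-0.055,"dy":0.03,"dz":0,"jaw":-1},{"ax":0,"ay":0,"az":0,"dx":-0.055,"dy":0.03,"dz":0,"jaw":-1},{"ax":0,"ay":0,"az":0,"dx":-0.055,"dy":0.03,"dz":0,"jaw":-1},{"ax":0,"ay":0,"az":0,"dx":-0.055,"dy":0.03,"dz":0,"jaw":-1},{"ax":0,"ay":0,"az":0,"dx":-0.055,"dy":0.03,"dz":0,"jaw":-1}]'
python3 -m inch '[{"ax":0,"ay":0,"az":0,"dx":-0.055,"dy":0.03,"dz":0,"jaw":-1},{"ax":0,"ay":0,"az":0,"dx":-0.055,"dy":0.03,"dz":0,"jaw":-1},{"ax":0,"ay":0,"az":0,"dx":-0.055,"dy":0.03,"dz":0,"jaw":-1},{"ax":0,"ay":0,"az":0,"dx":-0.055,"dy":0.03,"dz":0,"jaw":-1},{"ax":0,"ay":0,"az":0,"dx":-0.055,"dy":0.03,"dz":0,"jaw":-1}]'
```

```text
t: 1.45
position: [188.7, 432.5, 230.9]
eef_rot: [-3.141, 0.0, 1.583]
wrist_force: [1.0, 0.6, 0.8]
gripper_width: 0.001
grip_force: 0.0
t: 2.08
position: [340.3, 158.5, 231.6]
eef_rot: [3.141, -0.0, 1.582]
wrist_force: [0.6, 0.4, -1.2]
gripper_width: 0.002
grip_force: 0.0
t: 2.7
position: [491.7, -115.2, 231.4]
eef_rot: [3.141, -0.0, 1.581]
wrist_force: [0.3, 0.8, 0.3]
gripper_width: 0.001
grip_force: 0.0
```

```bash
python3 -m inch '[{"ax":0,"ay":0,"az":0,"dx":-0.045,"dy":0.021,"dz":0.01,"jaw":-1},{"ax":0,"ay":0,"az":0,"dx":-0.05,"dy":0.021,"dz":0.01,"jaw":-1},{"ax":0,"ay":0,"az":0,"dx":-0.05,"dy":0.021,"dz":0.01,"jaw":-1},{"ax":0,"ay":0,"az":0,"dx":0,"dy":0,"dz":0,"jaw":-1},{"ax":0,"ay":0,"az":0,"dx":0,"dy":0,"dz":0,"jaw":-1}]'
python3 - <<'E'
from h import *
p,d,s=grab('wrist','w1.png');print(s['position'],s['eef_rot'])
for n in ['grooved_bar_center','plain_bar_a_center']:
    for r in landmark_of(n,'wrist')[:4]: print(n,r,toworld('wrist',*r['centre'],23,s))
E
```

```text
t: 3.32
position: [554.7, -257.3, 201.1]
eef_rot: [-3.141, -0.0, 1.579]
wrist_force: [-0.0, 0.0, -0.1]
gripper_width: -0.004
grip_force: 0.0
[ 554.70051041 -257.32629583  201.13526659] [-3.14119046e+00 -3.83363842e-04  1.57940775e+00]
grooved_bar_center {'centre': [322.9, 103.4], 'score': 0.68} [ 554.94149844 -176.14798634   23.        ]
plain_bar_a_center {'centre': [283.9, 101.4], 'score': 0.94} [ 512.75144464 -174.42514978   23.        ]
```

View pics/w1.png

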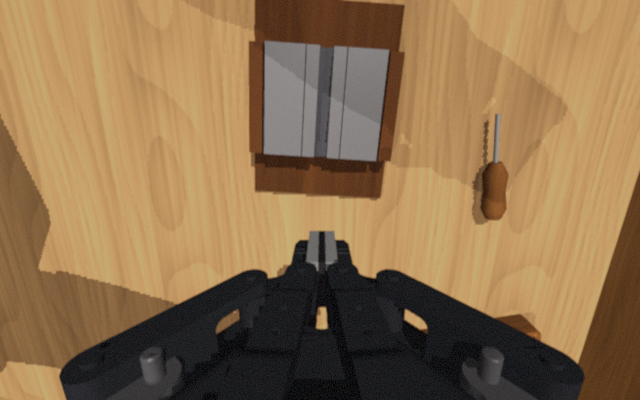

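The wrist view shows three bars between (264,40) and (379,162), with the groove in the middle bar at column ~322. I'll check a magnified crop to get exact edges.

```bash
python3 - <<'E'
import cv2
p=cv2.imread('pics/w1.png')[10:175,240:410];cv2.imwrite('pics/w1c.png',cv2.resize(p,None,fx=3.5,fy=3.5,interpolation=cv2.INTER_CUBIC))
E
```

```text
(no output)
```

View pics/w1c.png

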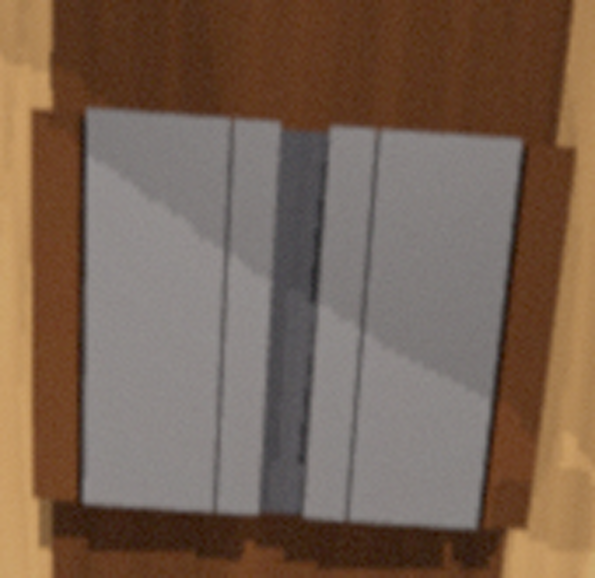

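The magnified crop gives the gaps beside the grooved bar: (233,119)-(216,513) and (378,128)-(348,522), in crop pixels.

```bash
python3 - <<'E'
from h import *
z=np.load('/tmp/wrist.npz');s=dict(position=z['pos'],eef_rot=z['rot'])
P={k:toworld('wrist',u/3.5+240-.36,v/3.5+10-.36,38,s) for k,(u,v) in dict(TL=(86,107),gLT=(233,119),gRT=(378,128),TR=(523,138),BL=(81,504),gLB=(216,513),gRB=(348,522),BR=(479,528)).items()}
for k in P: print(k,P[k].round(1))
T=(P['gLT']+P['gRT'])/2;B=(P['gLB']+P['gRB'])/2;print('mid',T,B,(T+B)/2)
for a,b in (('TL','BL'),('gLT','gLB'),('gRT','gRB'),('TR','BR')):
    e=P[a]-P[b];print(a,np.arctan2(e[1],e[0]),np.hypot(*e[:2]))
c=np.mean([P[k] for k in('TL','TR','BL','BR')],0);print('c',c)
# board
g=np.load('/tmp/top.npz');p=g['p']
hsv=cv2.cvtColor(p,cv2.COLOR_RGB2HSV);m=((hsv[...,1]<150)&(hsv[...,2]>110)).astype(np.uint8);m[:175]=0;m[250:]=0;m[:,:150]=0;m[:,255:]=0
m=cv2.morphologyEx(m,cv2.MORPH_OPEN,np.ones((9,9)))
cs,_=cv2.findContours(m,0,2);k=max(cs,key=cv2.contourArea);b=cv2.boxPoints(cv2.minAreaRect(k))
w=np.array([toworld('top',*q,10) for q in b]);print(b,w.round(1),w.mean(0))
for i in range(4):
    e=w[i]-w[i-1];print(np.arctan2(e[1],e[0]),np.hypot(*e[:2]))
E
```

```text
TL [ 497.1 -118.6   38. ]
gLT [ 538.  -121.3   38. ]
gRT [ 578.7 -123.3   38. ]
TR [ 619.5 -125.5   38. ]
BL [ 490.3 -229.    38. ]
gLB [ 532.  -231.5   38. ]
gRB [ 573.  -233.9   38. ]
BR [ 613.8 -235.5   38. ]
mid [ 558.34289929 -122.2982048    38.        ] [ 552.51532014 -232.69096157   38.        ] [ 555.42910972 -177.49458319   38.        ]
TL 1.5095626474506052 110.60603173437346
gLT 1.5162556795387123 110.30574830361044
gRT 1.5198480426529175 110.78754288097731
TR 1.5195803584498857 110.10476318446943
c [ 555.15951005 -177.14912341   38.        ]
[[153.48277 180.2069 ]
 [244.98967 174.82414]
 [248.61726 236.49312]
 [157.11037 241.87587]] [[609.5 394.8  10. ]
 [621.4 192.2  10. ]
 [484.1 183.   10. ]
 [472.9 383.8  10. ]] [546.97782371 288.44681817  10.        ]
0.08030340906735309 137.03843962066543
-1.5123941534177778 202.9566648331115
-3.0744570657553116 137.58358123436943
1.6263511837059113 201.15796817697247
```

```bash
python3 -m inch '[{"ax":0,"ay":0,"az":0.063,"dx":0,"dy":0,"dz":0,"jaw":-1},{"ax":0,"ay":0,"az":0,"dx":0,"dy":-0.004,"dz":0.05,"jaw":-1},{"ax":0,"ay":0,"az":0,"dx":0,"dy":0,"dz":0.05,"jaw":-1},{"ax":0,"ay":0,"az":0,"dx":0,"dy":0,"dz":0.04,"jaw":-1},{"ax":0,"ay":0,"az":0,"dx":0,"dy":0,"dz":0,"jaw":-1}]' 40
python3 -m inch '[{"ax":0,"ay":0,"az":0,"dx":0,"dy":0,"dz":0.02,"jaw":-1},{"ax":0,"ay":0,"az":0,"dx":0,"dy":0,"dz":0.015,"jaw":-1},{"ax":0,"ay":0,"az":0,"dx":0,"dy":0,"dz":0.01,"jaw":-1},{"ax":0,"ay":0,"az":0,"dx":0,"dy":0,"dz":0,"jaw":-1},{"ax":0,"ay":0,"az":0,"dx":0,"dy":0,"dz":0,"jaw":-1}]'
```

```text
t: 4.1
position: [549.7, -256.2, 59.4]
eef_rot: [-3.138, -0.002, 1.515]
wrist_force: [1.0, -0.2, 1.4]
gripper_width: -0.001
grip_force: 0.0
t: 4.72
position: [551.1, -257.6, 16.8]
eef_rot: [3.141, 0.0, 1.514]
wrist_force: [0.5, -0.5, 0.2]
gripper_width: 0.001
grip_force: 0.0
```

```bash
python3 -m inch '[{"ax":0,"ay":0,"az":0,"dx":0.006,"dy":0,"dz":0,"jaw":-1},{"ax":0,"ay":0,"az":0,"dx":0.006,"dy":0,"dz":0,"jaw":-1},{"ax":0,"ay":0,"az":0,"dx":0.006,"dy":0,"dz":0,"jaw":-1},{"ax":0,"ay":0,"az":0,"dx":0.006,"dy":0,"dz":0,"jaw":-1},{"ax":0,"ay":0,"az":0,"dx":0.006,"dy":0,"dz":0,"jaw":-1}]'
```

```text
t: 5.35
position: [552.7, -227.3, 16.5]
eef_rot: [3.141, 0.0, 1.514]
wrist_force: [0.3, -2.9, 1.3]
gripper_width: 0.004
grip_force: 1.4
```

```bash
python3 -m inch '[{"ax":0,"ay":0,"az":0,"dx":0.01,"dy":0,"dz":0,"jaw":-1},{"ax":0,"ay":0,"az":0,"dx":0.01,"dy":0,"dz":0,"jaw":-1},{"ax":0,"ay":0,"az":0,"dx":0.01,"dy":0,"dz":0,"jaw":-1},{"ax":0,"ay":0,"az":0,"dx":0.01,"dy":0,"dz":0,"jaw":-1},{"ax":0,"ay":0,"az":0,"dx":0.01,"dy":0,"dz":0,"jaw":-1}]'
python3 -m inch '[{"ax":0,"ay":0,"az":0,"dx":0,"dy":0,"dz":0,"jaw":-1},{"ax":0,"ay":0,"az":0,"dx":-0.015,"dy":0,"dz":0,"jaw":-1},{"ax":0,"ay":0,"az":0,"dx":-0.01,"dy":0,"dz":-0.02,"jaw":-1},{"ax":0,"ay":0,"az":0,"dx":0,"dy":0,"dz":-0.06,"jaw":-1},{"ax":0,"ay":0,"az":0,"dx":0,"dy":0,"dz":-0.06,"jaw":-1}]'
python3 -m inch '[{"ax":0,"ay":0,"az":0,"dx":0,"dy":0,"dz":-0.05,"jaw":1},{"ax":0,"ay":0,"az":0,"dx":0.0,"dy":0,"dz":0,"jaw":1},{"ax":0,"ay":0,"az":0,"dx":0.0,"dy":0,"dz":0,"jaw":1},{"ax":0,"ay":0,"az":0,"dx":0,"dy":0,"dz":0,"jaw":1},{"ax":0,"ay":0,"az":0,"dx":0,"dy":0,"dz":0,"jaw":1}]'
python3 - <<'E'
from h import *
p,d,s=grab('wrist','w2.png');print(s['position'],s['eef_rot'])
for n in ['grooved_bar_center','plain_bar_a_center']:
    for r in landmark_of(n,'wrist')[:4]: print(n,r,toworld('wrist',*r['centre'],23,s))
E
```

```text
t: 5.98
position: [555.5, -176.9, 16.3]
eef_rot: [3.142, 0.0, 1.514]
wrist_force: [0.7, -2.7, 2.0]
gripper_width: -0.004
grip_force: 1.7
t: 6.6
position: [553.4, -203.7, 157.5]
eef_rot: [-3.14, -0.001, 1.513]
wrist_force: [0.1, -0.9, 0.4]
gripper_width: -0.002
grip_force: 0.0
t: 7.22
position: [553.8, -202.6, 205.2]
eef_rot: [-3.14, -0.001, 1.514]
wrist_force: [0.1, -0.2, 1.0]
gripper_width: 0.996
grip_force: 0.0
[ 553.75368714 -202.59183035  205.18130396] [-3.13988851e+00 -6.47555624e-04  1.51372381e+00]
grooved_bar_center {'centre': [321.5, 93.9], 'score': 0.79} [ 558.2488898  -111.51834355   23.        ]
plain_bar_a_center {'centre': [284.0, 155.0], 'score': 0.95} [ 511.30636416 -175.23163547   23.        ]
```

View pics/w2.png

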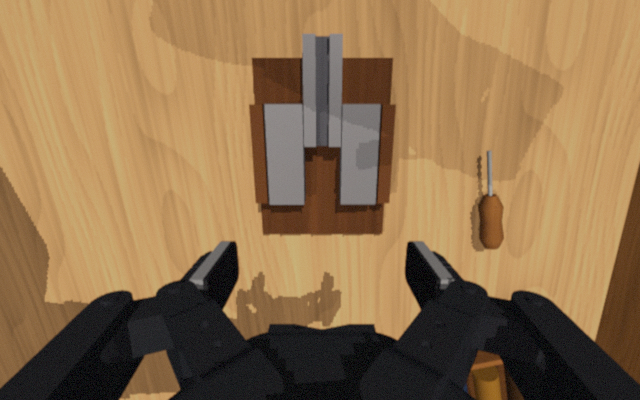

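The grooved bar at (322,90) now sticks out ~66 mm past its neighbours, which have not moved. Next is the grasp, just beyond the neighbours' ends.

```bash
python3 -m inch '[{"ax":0,"ay":0,"az":0,"dx":0.05,"dy":0,"dz":0,"jaw":1},{"ax":0,"ay":0,"az":0,"dx":0.048,"dy":0,"dz":0.03,"jaw":1},{"ax":0,"ay":0,"az":0,"dx":0.0,"dy":0,"dz":0.05,"jaw":1},{"ax":0,"ay":0,"az":0,"dx":0,"dy":0,"dz":0.05,"jaw":1},{"ax":0,"ay":0,"az":0,"dx":0,"dy":0,"dz":0,"jaw":1}]' 80
python3 -m inch '[{"ax":0,"ay":0,"az":0,"dx":0,"dy":0,"dz":0.025,"jaw":1},{"ax":0,"ay":0,"az":0,"dx":0,"dy":0,"dz":0.02,"jaw":1},{"ax":0,"ay":0,"az":0,"dx":0.0,"dy":0,"dz":0.012,"jaw":1},{"ax":0,"ay":0,"az":0,"dx":0,"dy":0,"dz":0.005,"jaw":1},{"ax":0,"ay":0,"az":0,"dx":0,"dy":0,"dz":0,"jaw":1}]'
```

```text
t: 8.0
position: [557.8, -104.2, 73.4]
eef_rot: [-3.135, -0.001, 1.514]
wrist_force: [0.7, -0.0, 1.3]
gripper_width: 0.998
grip_force: 0.0
t: 8.62
position: [560.0, -104.8, 15.0]
eef_rot: [3.141, 0.0, 1.514]
wrist_force: [0.1, -0.4, 0.3]
gripper_width: 1.002
grip_force: 0.0
```

```bash
python3 -m inch '[{"ax":0,"ay":0,"az":0,"dx":0,"dy":0,"dz":0.003,"jaw":1},{"ax":0,"ay":0,"az":0,"dx":0,"dy":0,"dz":0,"jaw":-1},{"ax":0,"ay":0,"az":0,"dx":0.0,"dy":0,"dz":0,"jaw":-1},{"ax":0,"ay":0,"az":0,"dx":0,"dy":0,"dz":0,"jaw":-1},{"ax":0,"ay":0,"az":0,"dx":0,"dy":0,"dz":0,"jaw":-1}]' 80
python3 -m inch '[{"ax":0,"ay":0,"az":0,"dx":0,"dy":0,"dz":0,"jaw":-1},{"ax":0,"ay":0,"az":0,"dx":0,"dy":0,"dz":0,"jaw":-1},{"ax":0,"ay":0,"az":0,"dx":0.0,"dy":0,"dz":0,"jaw":-1},{"ax":0,"ay":0,"az":0,"dx":0,"dy":0,"dz":0,"jaw":-1},{"ax":0,"ay":0,"az":0,"dx":0,"dy":0,"dz":0,"jaw":-1}]' 80
```

```text
t: 9.25
position: [559.9, -104.8, 11.8]
eef_rot: [3.141, 0.0, 1.514]
wrist_force: [-0.5, 0.7, 6.4]
gripper_width: 0.452
grip_force: 82.0
t: 9.88
position: [559.9, -104.8, 11.7]
eef_rot: [3.141, 0.0, 1.514]
wrist_force: [0.4, -0.1, 6.1]
gripper_width: 0.452
grip_force: 82.0
```

```bash
python3 -m inch '[{"ax":0,"ay":0,"az":0,"dx":0,"dy":0,"dz":-0.01,"jaw":-1},{"ax":0,"ay":0,"az":0,"dx":0,"dy":0,"dz":-0.03,"jaw":-1},{"ax":0,"ay":0,"az":0,"dx":0.0,"dy":0,"dz":-0.04,"jaw":-1},{"ax":0,"ay":0,"az":0,"dx":0,"dy":0,"dz":-0.04,"jaw":-1},{"ax":0,"ay":0,"az":0,"dx":0,"dy":0,"dz":-0.03,"jaw":-1}]' 80
python3 -m inch '[{"ax":0,"ay":0,"az":0,"dx":0.02,"dy":0,"dz":-0.01,"jaw":-1},{"ax":0,"ay":0,"az":0,"dx":0.04,"dy":-0.01,"dz":0,"jaw":-1},{"ax":0,"ay":0,"az":0,"dx":0.045,"dy":-0.01,"dz":0,"jaw":-1},{"ax":0,"ay":0,"az":0,"dx":0.045,"dy":-0.01,"dz":0,"jaw":-1},{"ax":0,"ay":0,"az":0,"dx":0.045,"dy":-0.01,"dz":0,"jaw":-1}]'
python3 -m inch '[{"ax":0,"ay":0,"az":0,"dx":0.045,"dy":-0.01,"dz":0,"jaw":-1},{"ax":0,"ay":0,"az":0,"dx":0.03,"dy":0,"dz":0,"jaw":-1},{"ax":0,"ay":0,"az":0,"dx":0.01,"dy":0,"dz":0,"jaw":-1},{"ax":0,"ay":0,"az":0,"dx":0,"dy":0,"dz":0,"jaw":-1},{"ax":0,"ay":0,"az":0,"dx":0,"dy":0,"dz":0,"jaw":-1}]'
python3 - <<'E'
from h import *
p,d,s=grab('wrist','w3.png');print(s['position'],s['eef_rot'])
for r in landmark_of('press_board','wrist')[:4]: print(r,toworld('wrist',*r['centre'],0,s))
for r in landmark_of('grooved_bar_center','wrist')[:4]: print(r,toworld('wrist',*r['centre'],s['position'][2]+11,s))
E
```

```text
t: 10.5
position: [559.5, -104.7, 163.2]
eef_rot: [3.141, 0.0, 1.514]
wrist_force: [-0.3, 0.4, -3.3]
gripper_width: 0.452
grip_force: 81.8
t: 11.12
position: [529.6, 94.5, 170.4]
eef_rot: [-3.14, 0.0, 1.514]
wrist_force: [0.9, -0.2, -2.5]
gripper_width: 0.453
grip_force: 81.9
t: 11.75
position: [525.5, 176.9, 171.0]
eef_rot: [-3.141, 0.0, 1.513]
wrist_force: [-0.6, -0.7, -3.8]
gripper_width: 0.453
grip_force: 81.8
[525.52007244 176.86403006 170.98100223] [-3.14094674e+00  3.49454568e-04  1.51296597e+00]
{'centre': [328.4, 77.6], 'score': 0.92} [538.28339182 282.36327459   0.        ]
{'centre': [322.1, 266.5], 'score': 0.7} [525.00626379 168.86033461 181.98100223]
```

View pics/w3.png

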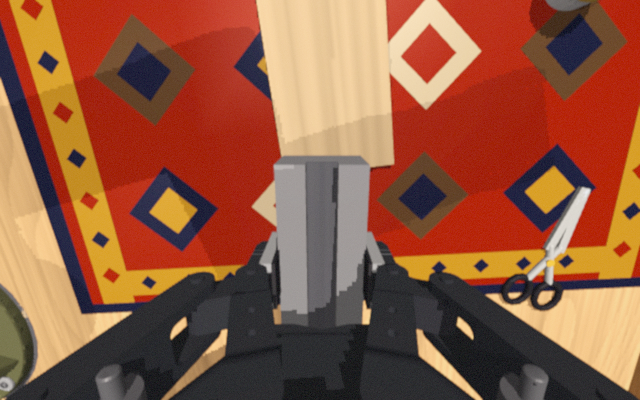

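The board runs from the top of the picture down to a corner at (393,165), and the far edge is out of view. The bar is held level at (322,240). I'll go up and forward to see the whole board.

```bash
python3 -m inch '[{"ax":0,"ay":0,"az":0,"dx":0.015,"dy":0,"dz":-0.03,"jaw":-1},{"ax":0,"ay":0,"az":0,"dx":0.015,"dy":0.005,"dz":-0.05,"jaw":-1},{"ax":0,"ay":0,"az":0,"dx":0.0,"dy":0,"dz":-0.04,"jaw":-1},{"ax":0,"ay":0,"az":0,"dx":0,"dy":0,"dz":0,"jaw":-1},{"ax":0,"ay":0,"az":0,"dx":0,"dy":0,"dz":0,"jaw":-1}]' 80
python3 - <<'E'
from h import *
p,d,s=grab('wrist','w4.png');print(s['position'],s['eef_rot'])
for r in landmark_of('press_board','wrist')[:4]: print(r,toworld('wrist',*r['centre'],0,s))
E
```

```text
t: 12.52
position: [532.0, 206.9, 290.0]
eef_rot: [-3.14, 0.001, 1.513]
wrist_force: [-0.9, -0.9, -3.7]
gripper_width: 0.451
grip_force: 82.1
[532.03988167 206.85377599 289.98477738] [-3.13997283e+00  6.34968140e-04  1.51324411e+00]
{'centre': [320.7, 110.4], 'score': 0.6} [534.31143041 282.71732449   0.        ]
```

View pics/w4.png

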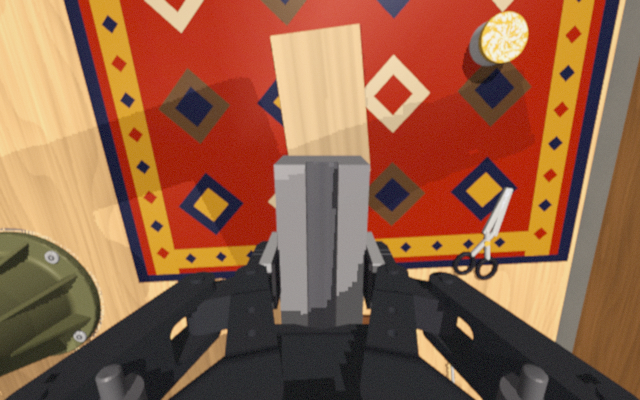

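The far corners of the board are at (271,36) and (360,25); the near end is hidden by the bar.

```bash
python3 - <<'E'
from h import *
z=np.load('/tmp/wrist.npz');s4=dict(position=z['pos'],eef_rot=z['rot'])
s3=dict(position=np.array([525.52,176.864,170.981]),eef_rot=np.array([-3.1409,.00035,1.51297]))
# subpixel: side edges by scan of green channel
def edges(f,rows,l,r):
    g=cv2.GaussianBlur(cv2.imread(f)[:,:,1].astype(float),(5,5),0);o=[]
    for v,a,b in zip(rows,l,r):
        o.append([np.argmax(np.diff(g[v,a-8:a+8]))+a-7.5,v,np.argmin(np.diff(g[v,b-8:b+8]))+b-7.5])
    return o
for f,s,R,L,Rr in (('pics/w4.png',s4,[50,60,70,125,135,150],[273,275,276,284,285,287],[361,362,363,366,367,368]),('pics/w3.png',s3,[80,100,115,125,135,140],[268,270,274,276,277,278],[389,390,391,391,392,392])):
    E=edges(f,R,L,Rr);Lw=np.array([toworld('wrist',a,v,10,s) for a,v,b in E]);Rw=np.array([toworld('wrist',b,v,10,s) for a,v,b in E])
    for w in (Lw,Rw):
        k=np.polyfit(w[:,1],w[:,0],1);print(f,'x@283',np.polyval(k,283).round(1),'yaw',(np.pi/2-np.arctan(k[0])).round(4),(w[:,0]-np.polyval(k,w[:,1])).round(1))
for n,u,v,s in (('FL',271,36,s4),('FR',360,25,s4),('NR',393,165,s3),('NL',281,168,s3)): print(n,toworld('wrist',u,v,10,s))
# top view corner estimates
for u,v in ((155,188),(246,182),(250,236),(158,242)): print('top',toworld('top',u,v,10))
E
```

```text
pics/w4.png x@283 477.3 yaw 1.6305 [-0.3  0.4 -0.3  0.7 -0.  -0.4]
pics/w4.png x@283 598.4 yaw 1.6318 [ 0.5 -0.5 -0.1 -0.2  0.2  0. ]
pics/w3.png x@283 477.7 yaw 1.6288 [ 0.1 -0.  -0.4  0.1  0.5 -0.3]
pics/w3.png x@283 598.6 yaw 1.6323 [-0.  -0.   0.2 -0.3  0.2 -0.1]
FL [473.29795008 381.91229672  10.        ]
FR [592.94274564 387.98852906  10.        ]
NR [603.47789177 188.99291688  10.        ]
NL [481.67544887 192.79558856  10.        ]
top [592.12201601 391.0726281   10.        ]
top [605.26672805 189.80734501  10.        ]
top [485.17286152 179.92698966  10.        ]
top [472.64625685 381.8619648   10.        ]
```

```bash
python3 -m inch '[{"ax":0,"ay":0,"az":-0.118,"dx":0,"dy":0,"dz":0.03,"jaw":-1},{"ax":0,"ay":0,"az":0,"dx":0.03,"dy":0.004,"dz":0.04,"jaw":-1},{"ax":0,"ay":0,"az":0,"dx":0.03,"dy":0.004,"dz":0.04,"jaw":-1},{"ax":0,"ay":0,"az":0,"dx":0.025,"dy":0.003,"dz":0.04,"jaw":-1},{"ax":0,"ay":0,"az":0,"dx":0,"dy":0,"dz":0.03,"jaw":-1}]' 80
python3 -m inch '[{"ax":0,"ay":0,"az":0,"dx":0,"dy":0,"dz":0.03,"jaw":-1},{"ax":0,"ay":0,"az":0,"dx":0,"dy":0,"dz":0.025,"jaw":-1},{"ax":0,"ay":0,"az":0,"dx":0,"dy":0,"dz":0.015,"jaw":-1},{"ax":0,"ay":0,"az":0,"dx":0,"dy":0,"dz":0,"jaw":-1},{"ax":0,"ay":0,"az":0,"dx":0,"dy":0,"dz":0,"jaw":-1}]' 80
```

```text
t: 13.25
position: [536.9, 293.7, 107.9]
eef_rot: [-3.138, 0.001, 1.633]
wrist_force: [0.8, 0.2, -3.1]
gripper_width: 0.453
grip_force: 81.7
t: 13.88
position: [538.6, 293.0, 42.2]
eef_rot: [3.14, -0.0, 1.632]
wrist_force: [0.3, -0.6, -3.0]
gripper_width: 0.448
grip_force: 81.7
```

```bash
python3 -m inch '[{"ax":0,"ay":0,"az":0,"dx":0,"dy":-0.001,"dz":0.01,"jaw":-1},{"ax":0,"ay":0,"az":0,"dx":0,"dy":0,"dz":0.01,"jaw":-1},{"ax":0,"ay":0,"az":0,"dx":0,"dy":0,"dz":0.005,"jaw":-1},{"ax":0,"ay":0,"az":0,"dx":0,"dy":0,"dz":0.001,"jaw":-1},{"ax":0,"ay":0,"az":0,"dx":0,"dy":0,"dz":0,"jaw":-1}]' 80
python3 -m inch '[{"ax":0,"ay":0,"az":0,"dx":0,"dy":0,"dz":0.001,"jaw":-1},{"ax":0,"ay":0,"az":0,"dx":0,"dy":0,"dz":0.0005,"jaw":-1},{"ax":0,"ay":0,"az":0,"dx":0,"dy":0,"dz":0.0005,"jaw":-1},{"ax":0,"ay":0,"az":0,"dx":0,"dy":0,"dz":0,"jaw":-1},{"ax":0,"ay":0,"az":0,"dx":0,"dy":0,"dz":0,"jaw":-1}]' 80
```

```text
t: 14.5
position: [537.2, 292.8, 15.4]
eef_rot: [3.141, -0.0, 1.632]
wrist_force: [-0.1, 0.8, -2.9]
gripper_width: 0.453
grip_force: 81.7
t: 15.12
position: [537.2, 292.8, 13.8]
eef_rot: [3.141, -0.0, 1.632]
wrist_force: [-3.4, -2.4, 4.7]
gripper_width: 0.45
grip_force: 82.8
```

The bar is on the board, since the vertical force went from −3 to +5 N. I'll release and retreat.

```bash
python3 -m inch '[{"ax":0,"ay":0,"az":0,"dx":0,"dy":0,"dz":0,"jaw":0.1},{"ax":0,"ay":0,"az":0,"dx":0,"dy":0,"dz":0,"jaw":0.5},{"ax":0,"ay":0,"az":0,"dx":0,"dy":0,"dz":0,"jaw":1},{"ax":0,"ay":0,"az":0,"dx":0,"dy":0,"dz":0,"jaw":1},{"ax":0,"ay":0,"az":0,"dx":0,"dy":0,"dz":0,"jaw":1}]' 20
python3 -m inch '[{"ax":0,"ay":0,"az":0,"dx":0,"dy":0,"dz":-0.03,"jaw":1},{"ax":0,"ay":0,"az":0,"dx":0,"dy":0,"dz":-0.05,"jaw":1},{"ax":0,"ay":0,"az":0,"dx":0,"dy":0,"dz":-0.06,"jaw":1},{"ax":0,"ay":0,"az":0,"dx":-0.05,"dy":0,"dz":-0.06,"jaw":1},{"ax":0,"ay":0,"az":0,"dx":-0.05,"dy":0,"dz":0,"jaw":1}]'
python3 -m inch '[{"ax":0,"ay":0,"az":0,"dx":-0.02,"dy":0,"dz":0,"jaw":1},{"ax":0,"ay":0,"az":0,"dx":0,"dy":0,"dz":0,"jaw":1},{"ax":0,"ay":0,"az":0,"dx":0,"dy":0,"dz":0,"jaw":1},{"ax":0,"ay":0,"az":0,"dx":0,"dy":0,"dz":0,"jaw":1},{"ax":0,"ay":0,"az":0,"dx":0,"dy":0,"dz":0,"jaw":1}]'
python3 - <<'E'
from h import *
p,d,s=grab('wrist','w5.png');print(s['position'],s['eef_rot'])
for r in landmark_of('press_board','wrist')[:2]: print(r,toworld('wrist',*r['centre'],0,s))
for r in landmark_of('grooved_bar_center','wrist')[:2]: print(r,toworld('wrist',*r['centre'],25,s))
E
```

```text
t: 15.75
position: [537.1, 292.8, 13.3]
eef_rot: [3.142, -0.0, 1.632]
wrist_force: [0.2, -0.4, -0.0]
gripper_width: 1.001
grip_force: 0.0
t: 16.38
position: [543.7, 202.8, 205.4]
eef_rot: [3.135, -0.002, 1.633]
wrist_force: [0.5, -0.7, -1.0]
gripper_width: 0.998
grip_force: 0.0
t: 17.0
position: [543.7, 183.6, 201.0]
eef_rot: [-3.141, 0.0, 1.633]
wrist_force: [0.3, -0.5, 0.0]
gripper_width: 1.003
grip_force: 0.0
[543.7055344 183.6432455 201.0461161] [-3.14124078e+00  2.94368369e-05  1.63277741e+00]
{'centre': [321.2, 81.4], 'score': 0.77} [536.36976471 286.48856946  25.        ]
```

View pics/w5.png

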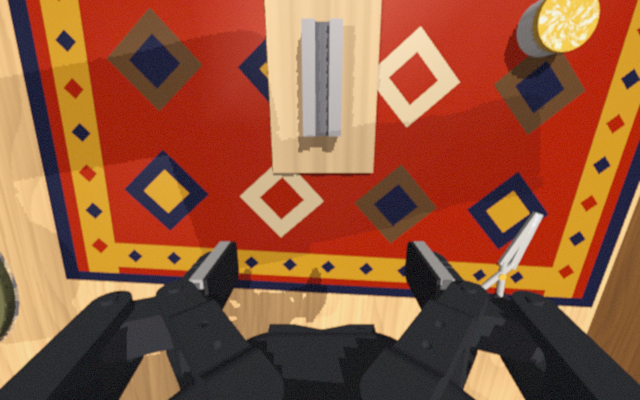

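The bar at (322,78) lies flat, centred on the board to within about 2 mm and lengthwise along it. The robot is clear, so I'm handing it in.

```bash
python3 -c "from bench import sign_off;print(sign_off())"
```

```text
the job is handed in; nothing more can be done
None
```

The grooved bar was pushed out endways, picked up and set down flat, lengthwise in the middle of the board (about 2 mm off centre by camera). The plain bars were still in place after the push and not touched since, and the job was handed in at about 17 s.

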